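# Roll a turned roller into the gauge bay with a hand pusher

## Robot

A 6-joint arm with a two-finger parallel gripper is mounted at the origin on the work surface. World frame = base frame: x ahead of the robot, y to its left, z up, the work surface at z = 0. Lengths are in m, angles in rad, forces in N, time in s.
With the tool pointing down it reaches from about 0.4 to 0.825 m from the base axis. Payload 7 kg.
Tool frame: the origin (TCP) lies between the finger pads; the fingertips stand 17 mm ahead of it and the grasp point (between the pads) lies 2 mm behind it; x points along the fingers, z is the direction in which the jaws open and shut, and the axes are right-handed (so a half turn about x gives the same grasp; the last joint's range is limited). The gripper opens to 85 mm and grips with 20 to 120 N. Pads are 22 mm wide; open, the fingers measure 114 mm over their backs; the gripper's body (76 mm by 85 mm) begins 54 mm behind the grasp point. The pads swing forward as they close: fully open they stand 13 mm farther back than shut.
Start: joints at [1.593, 0.359, 0.012, 0, -1.224, -0.288], TCP at [0.177, 0.651, 0.248] pointing down, gripper open.
Joint ranges: [-3.07, 3.07], [-1.43, 2.12], [-1.02, 1.25], [-3.03, 1.67], [-3.05, -0], [-3.03, 3.03]. Speed limits (rad/s): [2.39, 2.39, 3.01, 3.14, 3.14, 3.14].

## Interface

Orientations are given as a rotation vector (axis times angle).
In Python, from bench import status, imaging, hand_in gives the robot as it stands.
- The arm moves only by the tool servo_tool, never from a script. Its argument "steps" is a list of rows, each an object with "dp": the shift along the tool's x, y, z in cm, a list of three; "spin": the turn about the tool's x in degrees; "gripper": the closure in counts, from 0 (fully open) to 255 (shut). In form: [{"dp": [dx, dy, dz], "spin": spin, "gripper": gripper}, ...]. A call has 1 to 12 rows; each row shifts and turns the commanded pose from where the row before left it, along the tool's axes as they then stand; what a row does not reach is not made up. A row lasts 1/10 s, in which the tool goes at most 50 mm and 8.59 degrees, less where a joint would pass 70% of its speed; a pose out of reach is approached as far as the arm can. A call is refused whole if a number of a shift passes 5 or a number of a turn 8.59, either way. A call with a gripper value outside its range is refused whole. The fingers move at their own pace and stop on an object; "force" is the grip in N (left out, the last holds). Time passes only in rows, so rows that do not move let the fingers close. It gives the time, the measured TCP pose, the force and the opening at its end, in the units of the state.
- status.state(): the state, without advancing time (a new reading comes with each control period).
- imaging.grab_frame(name): name is "scene" or "side" or "wrist"; returns (picture, depth): 420x560x3 uint8, blue, green, red; 420x560 float32, m along the optical axis (not along the pixel's ray), 0 where there is no reading.
- imaging.get_calibration(name): a dict with "camera_matrix" (3x3 intrinsics, pixels), "dist" ([k1, k2, p1, p2, k3] as OpenCV has them; the pictures are not rectified), "camera_from_world" (4x4, takes a point from world to camera coordinates); the wrist camera has in their place "mount" (4x4, takes a point from camera to tool coordinates, whose origin is the TCP and whose axes are the tool frame's). Camera axes: x right, y down, z forward; pixel columns grow to the right and rows downward; lengths in m; the calibration is good to about 2 mm. A picture is of the moment at which its call begins: read the wrist's pose just before it. get_calibration takes no time and is no camera call.
- hand_in(): hands the job in, once; it reports no verdict.
The state is a dict: "time_s": time; "joint_pos": joint angles; "joint_velocities": joint speeds; "joint_torque": joint torques, N m; "tool_pos": TCP position; "tool_rot": TCP orientation; "contact_force": force on the tool from outside, world axes, zero at the start; "wrist_torque": the same for the moment, N m; "width": finger opening in m.
Only numpy, scipy, OpenCV 4.12 (cv2) and the standard library are available. Lean on these libraries where they do the work, as an engineer would, in place of code of your own. Each camera call takes 0.05 s, during which the arm holds its last target.

## Task

Take the orange pusher from its tray by its wooden handle and use it, never the gripper, to roll the aluminium roller gently along the gauge track into the measuring bay. There, lean on the roller with the pusher so that it presses the sprung brass anvil with a steady 6 N for about two seconds (keep every push below 15 N). Then back off, leaving the roller resting in the bay, and stand the pusher upright in its tray again, without disturbing anything else.

Things in the scene. Friction and masses are not known exactly. Their poses are not given: they have to be found in the camera images.
- track: gauge track fixed to the bench: straight channel 360 mm long, 76 mm wide, running along its own y. Origin: on the bench, midway across the channel; +y points to the gauge head with the dial. Floor 55 mm wide between two aluminium side walls 8 mm thick, tops 26 mm above the bench, from y = -190 to +130 mm. Floor heights: see the park and bay points; all directions y are the track's
- park (a point): middle of the parking recess (floor 20 mm above the bench, y = -142 to -68 mm), at the height of the roller's axis: (0, -105, 42) mm in the track's frame. Behind it (y = -190 to -142 mm) and ahead of it (the plateau, y = -68 to +60 mm) the floor is 22 mm above the bench; a short ramp (y = -84 to -68 mm) leads up to the plateau, and rolling the roller up it takes 1 to 3 N
- bay (a point): middle of the measuring bay (floor 20 mm above the bench, y = +60 to +130 mm), at the height of the roller's axis: (0, 80, 42) mm in the track's frame. Red marks on the side walls show where it begins (y = 60 mm). The roller drops 2 mm from the plateau into the bay, and the step keeps it from rolling back out
- head (a point): middle of the gauge head, (0, 147, 45) mm in the track's frame: a grey box, y = +124 to +170 mm, its dial on top reaching 84 mm above the bench. In front stands the brass anvil: a disc 20 mm across, centre 42 mm above the bench, its face to -y. Untouched, the face stands somewhere from y = +94 to +116 mm: set differently every time, not measured, to be found by feel
- anvil (a joint): how far the sprung anvil is pushed in, towards +y of the track (m): 0 untouched, at most 0.006. Spring of 5 N per mm from zero, no preload, so 6 N is 1.2 mm. This reading is noisy
- roller_center (a point): centre of the bare aluminium roller with a dark line round its middle: cylinder 44 mm in diameter, 50 mm long, 0.12 to 0.24 kg, lying across the track in the parking recess, axis (its own x) along the track's x. Centre 42 mm above the bench in the recess and in the bay, 44 mm on the plateau. It turns as it rolls, so its own y and z mean nothing. Left alone it soon stops
- tray: grey tray fixed to the bench, 110 mm along its x, 210 mm along its y, 4 mm floor, rim 12 mm high and 4 mm thick. Origin at the centre of its underside
- pusher_grip (a point): point to grip on the pusher's wooden handle, on the handle's axis 68 mm above the pusher's underside; axes as the pusher's, z up. The pusher stands upright in the tray, 96 mm tall, about 0.12 kg. Handle: 26 mm (x) by 14 mm (y), from 6 to 96 mm above the underside. Grip it across the 14 mm, fingers closing along y
- pusher_face (a point): middle of the pusher's pushing face, 18 mm from the handle's axis towards the pusher's +y and 15 mm above its underside. The orange blade is 50 mm wide, 6 mm thick, 30 mm tall from the underside; behind it the orange foot, 50 mm (x) by 36 mm (y), 6 mm thick, centred under the handle
- bushing: short brass bushing 32 mm across, 24 mm tall, standing in the same tray as the pusher; origin at the centre of its underside (leave alone)
- collar: big aluminium ring 90 mm across, 45 mm tall; origin at its underside (leave alone)
- slug: turned aluminium slug 48 mm across, 55 mm tall; origin at its underside (leave alone)
- billet: steel cylinder 60 mm across, 75 mm tall; origin at its underside (leave alone)
- bar: flat aluminium bar 100 x 35 x 13 mm; origin at its underside (leave alone)
- bracket: steel plate with two holes, 70 x 45 x 10 mm; origin at its underside (leave alone)
- driver: screwdriver with a green handle, 180 mm long, lying down (leave alone)
Things that resemble listed ones, but are neither listed nor needed, are in the scene too. Of the things that look like the part that bears pusher_grip, the largest one is meant.

How it is judged:
By the outcome, as a careful person would: the job done as asked, in the order asked, and still so for the second after the job is handed in, with the robot touching nothing.
It also fails if it takes over 66 s, if anything falls off the work surface, if the arm or the gripper's body presses on something with over 40 N, if the wrist force passes 120 N, or if a joint passes its speed limit or range.

## Working session

There is one attempt and no reset: what is moved stays moved. The work goes in short steps, Python scripts to look and compute and a tool call to move; the robot and the scene stay as the last step left them, time stands still between calls to the robot, and variables do not carry over. Pictures are saved under pics/ and viewed, and the job is handed in when it is done.

Besides the shell and the picture viewer there is one more tool, called as name(argument=value, ...), one argument or row to a line, values as JSON. servo_tool: Moves the arm, as the interface text tells. Its arguments: {"type":"object","properties":{"steps":{"type":"array"},"force":{"type":"number"}},"required":["steps"]}

```bash
mkdir -p pics; ls
cat > h.py <<'E'
import numpy as np, cv2
from scipy.spatial.transform import Rotation as R
from bench import status, imaging
def st(): return status.state()
def T_tool(s):
    T=np.eye(4);T[:3,:3]=R.from_rotvec(s['tool_rot']).as_matrix();T[:3,3]=s['tool_pos'];return T
def grab(name,tag):
    s=st();im,d=imaging.grab_frame(name);c=imaging.get_calibration(name)
    W=(T_tool(s)@np.array(c['mount'])) if name=='wrist' else np.linalg.inv(np.array(c['camera_from_world']))
    np.savez(f'pics/{tag}.npz',im=im,d=d,K=c['camera_matrix'],dist=c['dist'],W=W)
    cv2.imwrite(f'pics/{tag}.png',im);return load(tag)
def load(tag): return dict(np.load(f'pics/{tag}.npz'))
def ray(f,u,v):
    p=cv2.undistortPoints(np.array([[[u,v]]],float),f['K'],f['dist'])[0,0]
    return f['W'][:3,3], f['W'][:3,:3]@np.array([p[0],p[1],1])
def atz(f,u,v,z):
    o,r=ray(f,u,v);return o+r*(z-o[2])/r[2]
def atd(f,u,v):
    o,r=ray(f,u,v);d=f['d'][int(round(v)),int(round(u))];return o+r*d
def proj(f,P):
    C=np.linalg.inv(f['W']);P=np.atleast_2d(P)
    return cv2.projectPoints(np.array(P,float),cv2.Rodrigues(C[:3,:3])[0],C[:3,3],f['K'],f['dist'])[0][:,0]
def crop(tag,u0,v0,u1,v1,k,out):
    im=load(tag)['im'][v0:v1,u0:u1];cv2.imwrite(f'pics/{out}.png',cv2.resize(im,None,fx=k,fy=k,interpolation=cv2.INTER_CUBIC))
E
python3 - <<'E'
from h import *
grab('scene','s0');grab('side','d0');grab('wrist','w0')
s=st();print(s);print(load('s0')['W'],load('d0')['W'])
print(imaging.get_calibration('wrist'))
E
```

```text
pics
{'time_s': 0.15, 'joint_pos': array([ 1.59310722e+00,  3.59243749e-01,  1.12512465e-02, -2.59065134e-04,
       -1.22410040e+00, -2.88103336e-01]), 'joint_velocities': array([-0.00106444, -0.00316546,  0.00469474,  0.00313803, -0.0001606 ,
        0.00058314]), 'joint_torque': array([-1.35838694e-03, -5.83875918e+01,  2.93649530e+01,  6.94058105e+00,
       -4.32092042e-03,  5.35330031e-06]), 'tool_pos': array([0.1772352 , 0.6509508 , 0.24755639]), 'tool_rot': array([ 1.4012645 ,  1.07054231, -1.40296003]), 'contact_force': array([-0.60255226,  0.41686748, -0.06989082]), 'wrist_torque': array([-0.02021363,  0.00781731,  0.03179468]), 'width': 0.08571511787967685}
[[-0.50118527  0.54482431 -0.67229443  1.24410428]
 [ 0.86526703  0.32561264 -0.38116843  0.39592874]
 [ 0.01123774 -0.7727502  -0.63461077  0.6919804 ]
 [ 0.          0.          0.          1.        ]] [[ 0.99706567 -0.03769277  0.06662815  0.46701082]
 [-0.07484047 -0.66293918  0.74492318 -0.97020663]
 [ 0.01609219 -0.74772381 -0.66381484  0.96217851]
 [ 0.          0.          0.          1.        ]]
{'camera_matrix': array([[350.23517606,   0.        , 280.92679356],
       [  0.        , 350.23517606, 199.52326823],
       [  0.        ,   0.        ,   1.        ]]), 'dist': array([-0.04032914,  0.        ,  0.        ,  0.        ,  0.        ]), 'mount': array([[ 1.79783947e-04, -2.63329139e-01,  9.64706034e-01,
        -1.26622367e-01],
       [ 2.86523030e-04, -9.64705997e-01, -2.63329182e-01,
         6.53178703e-02],
       [ 9.99999943e-01,  3.23752856e-04, -9.79887886e-05,
        -4.18169374e-04],
       [ 0.00000000e+00,  0.00000000e+00,  0.00000000e+00,
         1.00000000e+00]])}
```

View pics/s0.png

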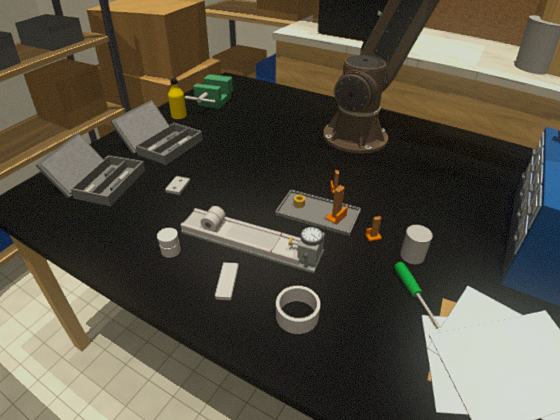

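View pics/d0.png

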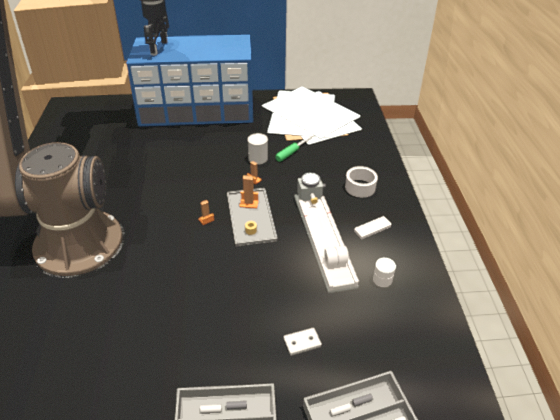

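View pics/w0.png

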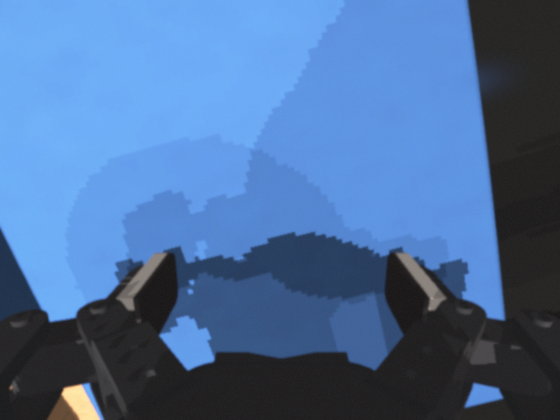

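Run:
```python
from h import *
crop('s0',170,160,450,340,2.8,'s0c');crop('d0',190,120,390,300,3.5,'d0c')
f=load('s0')
for n,p in dict(pusher=(340,192),p2=(335,174),p3=(376,218),roller=(212,218),tray=(300,215),cab=(520,180),dial=(312,236)).items(): print(n,atd(f,*p))
f=load('d0')
for n,p in dict(pusher=(249,178),p2=(253,164),p3=(205,204),roller=(335,257),tray=(253,205),cabtop=(200,45),dial=(311,180),cabfront=(200,100)).items(): print(n,atd(f,*p))
w=load('w0');print(atd(w,280,100),atd(w,280,210),atd(w,130,150))
```

```text
pusher [0.46612374 0.12964906 0.09673026]
p2 [0.34696485 0.06696269 0.06112382]
p3 [0.47864984 0.2356665  0.0654447 ]
roller [ 0.68110266 -0.11481142  0.06055659]
tray [0.50157824 0.03803609 0.00702618]
cab [-0.02989183  0.56880506  0.00089563]
dial [0.63598992 0.13583821 0.0833931 ]
pusher [0.46226706 0.12475109 0.0977598 ]
p2 [0.47509458 0.23235928 0.06440366]
p3 [0.34251593 0.06383485 0.06290532]
roller [ 0.66254304 -0.1422689   0.05730531]
tray [0.4705364  0.11812344 0.00522409]
cabtop [0.31138581 0.68151567 0.23841239]
dial [0.63286649 0.12515672 0.08300887]
cabfront [0.30639174 0.55480854 0.09867747]
[0.24187205 0.63408558 0.241645  ] [0.20113907 0.64519396 0.24068296] [0.23937256 0.69439101 0.24051596]
```

View pics/s0c.png

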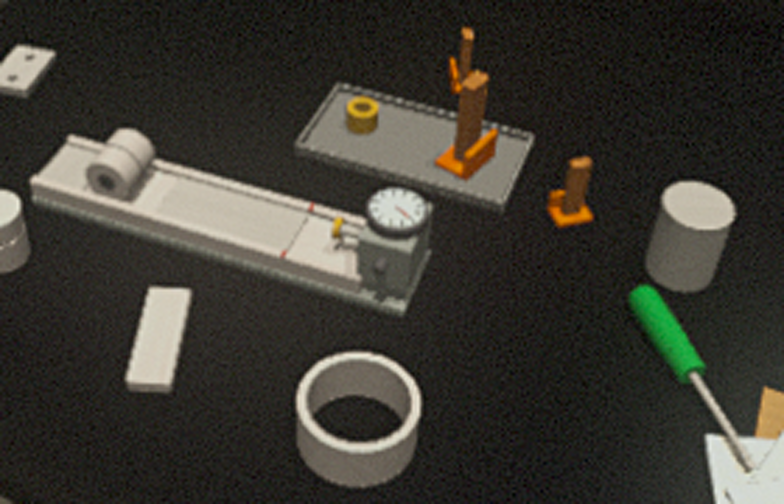

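View pics/d0c.png

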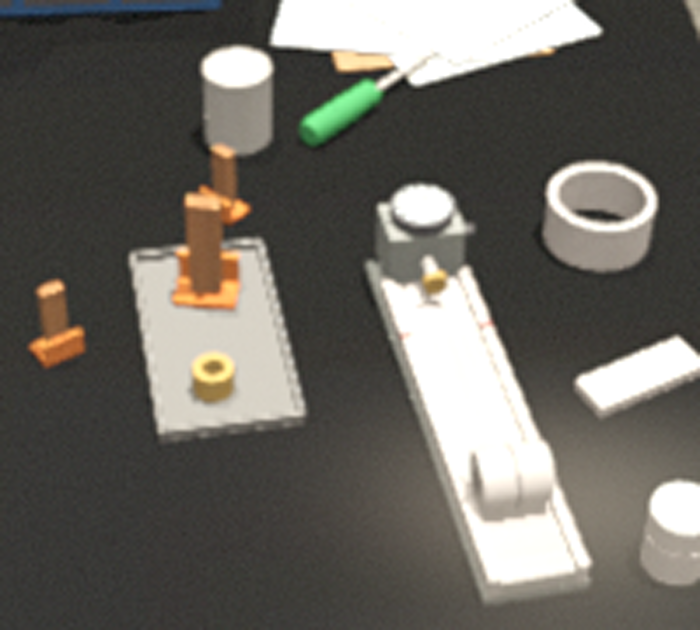

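```bash
cat >> h.py <<'E'
def delta(target,s=None):
    s=s or st();T=T_tool(s);return T[:3,:3].T@(np.array(target)-T[:3,3])*100
E
python3 - <<'E'
from h import *
s=st();print(T_tool(s).round(3));print(delta([.5,.05,.33]),delta([.177,.651,.33]))
print(np.degrees(s['joint_pos']))
E
```

```text
[[-0.     0.965 -0.263  0.177]
 [-0.001 -0.263 -0.965  0.651]
 [-1.     0.     0.001  0.248]
 [ 0.     0.     0.     1.   ]]
[-8.17305812 46.93396615 49.51326384] [-8.24435551 -0.02287386  0.01225281]
[ 9.12783203e+01  2.05831506e+01  6.44648936e-01 -1.48433388e-02
 -7.01357869e+01 -1.65071052e+01]
```

servo_tool(
  steps=[
    {"dp": [-4,0,0],"spin": 0,"gripper": 0},
    {"dp": [-4.2,0,0],"spin": 0,"gripper": 0},
    {"dp": [0,3,3.1],"spin": 0,"gripper": 0},
    {"dp": [0,3,3.1],"spin": 0,"gripper": 0},
    {"dp": [0,3,3.1],"spin": 0,"gripper": 0},
    {"dp": [0,3,3.1],"spin": 0,"gripper": 0},
    {"dp": [0,3,3.1],"spin": 0,"gripper": 0},
    {"dp": [0,3,3.1],"spin": 0,"gripper": 0},
    {"dp": [0,3,3.1],"spin": 0,"gripper": 0},
    {"dp": [0,3,3.1],"spin": 0,"gripper": 0},
    {"dp": [0,3,3.1],"spin": 0,"gripper": 0},
  ],
)

```text
time_s: 1.25
tool_pos: [0.3649, 0.3094, 0.3303]
tool_rot: [1.402, 1.072, -1.402]
contact_force: [1.1, -0.4, 0.2]
width: 0.0854
```

servo_tool(
  steps=[
    {"dp": [0,3,3.1],"spin": 0,"gripper": 0},
    {"dp": [0,3,3.1],"spin": 0,"gripper": 0},
    {"dp": [0,3,3.1],"spin": 0,"gripper": 0},
    {"dp": [0,3,3.1],"spin": 0,"gripper": 0},
    {"dp": [0,3,3.1],"spin": 0,"gripper": 0},
    {"dp": [0,2,3.1],"spin": 0,"gripper": 0},
    {"dp": [0,0,2.8],"spin": 0,"gripper": 0},
    {"dp": [0,0,0],"spin": 0,"gripper": 0},
    {"dp": [0,0,0],"spin": 0,"gripper": 0},
  ],
)

```text
time_s: 2.15
tool_pos: [0.4723, 0.0594, 0.3303]
tool_rot: [1.404, 1.071, -1.403]
contact_force: [-0.3, 0.5, 0.3]
width: 0.0854
```

Run:
```python
from h import *
grab('wrist','w1');s=st();print(s['time_s'],s['tool_pos'],T_tool(s).round(3))
```

```text
2.2 [0.47238248 0.06005639 0.3303311 ] [[ 0.     0.965 -0.263  0.472]
 [ 0.    -0.263 -0.965  0.06 ]
 [-1.     0.    -0.     0.33 ]
 [ 0.     0.     0.     1.   ]]
```

View pics/w1.png

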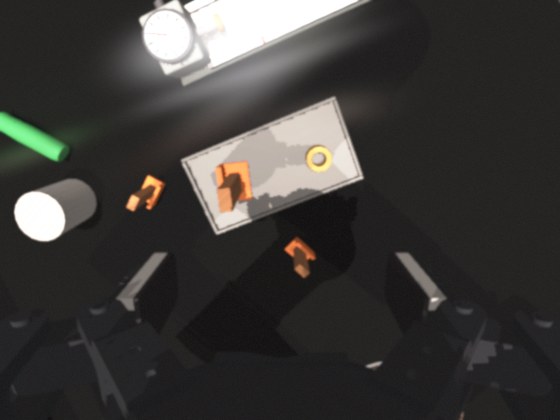

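Run:
```python
from h import *
crop('w1',170,80,370,240,4,'w1c')
```

```text
(no output)
```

View pics/w1c.png

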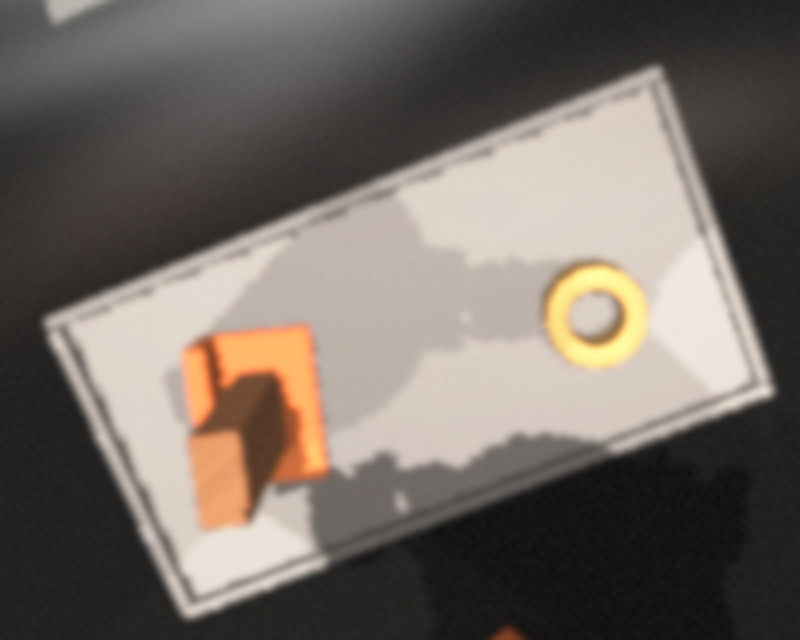

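Run:
```python
from h import *
f=load('w1')
c=lambda u,v,z: atz(f,170+u/4,80+v/4,z)
# uncertainty: pixel centre shift
H=np.array([c(*p,.100) for p in [(190,433),(240,430),(250,523),(202,530)]])
print(H.round(4),H.mean(0))
for a,b in [(0,3),(1,2),(1,0),(2,3)]:
    d=H[b]-H[a];print(np.linalg.norm(d),np.degrees(np.arctan2(d[1],d[0])))
a,b=c(313,326,.010),c(328,474,.010);d=a-b;print('foot rear',a,b,np.linalg.norm(d),np.degrees(np.arctan2(d[1],d[0])))
t=np.array([c(*p,.012) for p in [(45,320),(660,67),(773,394),(188,618)]]);print('tray',t.round(4),t.mean(0))
for i in range(4):
    d=t[(i+1)%4]-t[i];print(np.linalg.norm(d),np.degrees(np.arctan2(d[1],d[0])))
x=[atd(f,170+u/4,80+v/4) for u,v in [(215,480),(290,345),(480,200)]];print(x)
print('bush',c(597,315,.028))
```

```text
[[0.4708 0.1293 0.1   ]
 [0.4681 0.1164 0.1   ]
 [0.4431 0.1215 0.1   ]
 [0.4446 0.1345 0.1   ]] [0.45665428 0.12541045 0.1       ]
0.026700176244817485 168.869888091407
0.025525953496916814 168.50758918569102
0.013189958763277573 78.18833061602092
0.013067319026460477 83.33728307180598
foot rear [0.4777248  0.10204711 0.01      ] [0.42920062 0.11141383 0.01      ] 0.049419947921717146 -10.925543773851528
tray [[ 0.5027  0.1842  0.012 ]
 [ 0.5266 -0.0235  0.012 ]
 [ 0.4174 -0.0358  0.012 ]
 [ 0.3937  0.1714  0.012 ]] [0.46010185 0.07404544 0.012     ]
0.20908071641162812 -83.42579171698272
0.10993115069812784 -173.5689275621085
0.20854109630423895 96.51266264789386
0.10970711861216474 6.712665944437305
[array([0.45721601, 0.12652217, 0.10146606]), array([0.473993  , 0.11073439, 0.01160559]), array([0.50174564, 0.03996588, 0.00512651])]
bush [0.46025194 0.01432597 0.028     ]
```

servo_tool(
  steps=[
    {"dp": [0,0,0],"spin": -4.2,"gripper": 0},
    {"dp": [3,-0.7,-1.5],"spin": 0,"gripper": 0},
    {"dp": [3,-0.7,-1.5],"spin": 0,"gripper": 0},
    {"dp": [3,-0.7,-1.5],"spin": 0,"gripper": 0},
    {"dp": [3,-0.7,-1.6],"spin": 0,"gripper": 0},
    {"dp": [2,0,0],"spin": 0,"gripper": 0},
    {"dp": [0,0,0],"spin": 0,"gripper": 0},
    {"dp": [0,0,0],"spin": 0,"gripper": 0},
    {"dp": [0,0,0],"spin": 0,"gripper": 0},
  ],
)

```text
time_s: 3.1
tool_pos: [0.4573, 0.1259, 0.1916]
tool_rot: [1.351, 1.112, -1.347]
contact_force: [0.1, -0.0, -0.1]
width: 0.0852
```

Run:
```python
from h import *
grab('wrist','w2');s=st();print(s['time_s'],s['tool_pos'],s['contact_force'],T_tool(s).round(3))
print(proj(load('w2'),[.4567,.1254,.1]),delta([.4567,.1254,.07]))
```

```text
3.15 [0.45730611 0.1257531  0.19167122] [-0.02802314 -0.1343373   0.33645544] [[ 0.002  0.982 -0.191  0.457]
 [ 0.001 -0.191 -0.982  0.126]
 [-1.     0.002 -0.002  0.192]
 [ 0.     0.     0.     1.   ]]
[[282.80692807 209.1167301 ]] [12.16692698 -0.07310383  0.06566441]
```

View pics/w2.png

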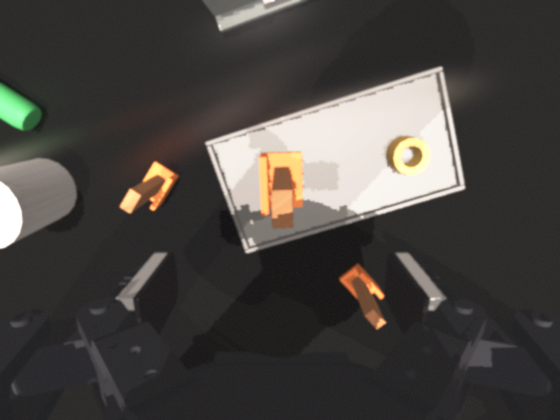

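servo_tool(
  steps=[
    {"dp": [3,0,0],"spin": 0,"gripper": 0},
    {"dp": [3,0,0],"spin": 0,"gripper": 0},
    {"dp": [3,0,0],"spin": 0,"gripper": 0},
    {"dp": [1.6,-0.1,0.1],"spin": 0,"gripper": 0},
    {"dp": [1.5,0,0],"spin": 0,"gripper": 0},
    {"dp": [0,0,0],"spin": 0,"gripper": 0},
    {"dp": [0,0,0],"spin": 0,"gripper": 0},
    {"dp": [0,0,0],"spin": 0,"gripper": 0},
  ],
)

```text
time_s: 3.95
tool_pos: [0.4562, 0.1249, 0.0705]
tool_rot: [1.351, 1.112, -1.348]
contact_force: [-0.6, 0.5, -0.0]
width: 0.0854
```

servo_tool(
  steps=[
    {"dp": [0,0,0],"spin": 0,"gripper": 120},
    {"dp": [0,0,0],"spin": 0,"gripper": 160},
    {"dp": [0,0,0],"spin": 0,"gripper": 200},
    {"dp": [0,0,0],"spin": 0,"gripper": 230},
    {"dp": [0,0,0],"spin": 0,"gripper": 255},
    {"dp": [0,0,0],"spin": 0,"gripper": 255},
    {"dp": [0,0,0],"spin": 0,"gripper": 255},
    {"dp": [0,0,0],"spin": 0,"gripper": 255},
  ],
  force=80,
)

```text
time_s: 4.75
tool_pos: [0.4554, 0.1245, 0.0694]
tool_rot: [1.35, 1.112, -1.349]
contact_force: [-0.1, 0.9, 1.8]
width: 0.013
```

Run:
```python
from h import *
s=st();print(s['time_s'],s['tool_pos'],s['contact_force'],s['width'],T_tool(s).round(4))
```

```text
4.75 [0.45544831 0.12450497 0.0693798 ] [-0.14218067  0.94766071  1.76450751] 0.01303976267351489 [[ 1.000e-04  9.815e-01 -1.913e-01  4.554e-01]
 [ 0.000e+00 -1.913e-01 -9.815e-01  1.245e-01]
 [-1.000e+00  1.000e-04 -1.000e-04  6.940e-02]
 [ 0.000e+00  0.000e+00  0.000e+00  1.000e+00]]
```

servo_tool(
  steps=[
    {"dp": [-1,0,0],"spin": 0,"gripper": 255},
    {"dp": [-2,0,0],"spin": 0,"gripper": 255},
    {"dp": [-3,0,0],"spin": 0,"gripper": 255},
    {"dp": [-4,0,0],"spin": 0,"gripper": 255},
    {"dp": [-4,2,1.8],"spin": 0,"gripper": 255},
    {"dp": [-4,3,2.8],"spin": 0,"gripper": 255},
    {"dp": [-4,3,2.8],"spin": 0,"gripper": 255},
    {"dp": [-4,3,2.8],"spin": 0,"gripper": 255},
    {"dp": [0,3,2.8],"spin": 0,"gripper": 255},
    {"dp": [0,0,0],"spin": 0,"gripper": 255},
    {"dp": [0,0,0],"spin": 0,"gripper": 255},
    {"dp": [0,0,0],"spin": 0,"gripper": 255},
  ],
)

```text
time_s: 5.95
tool_pos: [0.558, -0.0171, 0.3138]
tool_rot: [1.349, 1.113, -1.35]
contact_force: [-0.5, 0.3, -0.3]
width: 0.0134
```

Run:
```python
from h import *
grab('wrist','w3');s=st();print(s['time_s'],s['tool_pos'],s['contact_force'],s['width'])
```

```text
6.0 [ 0.55801138 -0.01675268  0.31391103] [ 0.03118448  0.80916845 -1.11190334] 0.013344330190207112
```

View pics/w3.png

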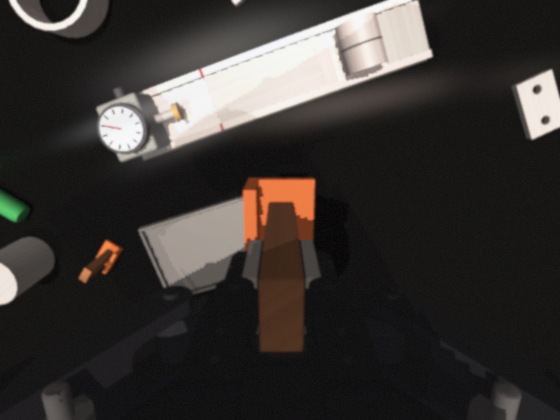

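Run:
```python
from h import *
crop('w3',80,50,260,180,4.4,'w3a');crop('w3',300,0,460,130,4.5,'w3b');crop('w3',220,160,340,260,5,'w3p')
```

```text
(no output)
```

View pics/w3a.png

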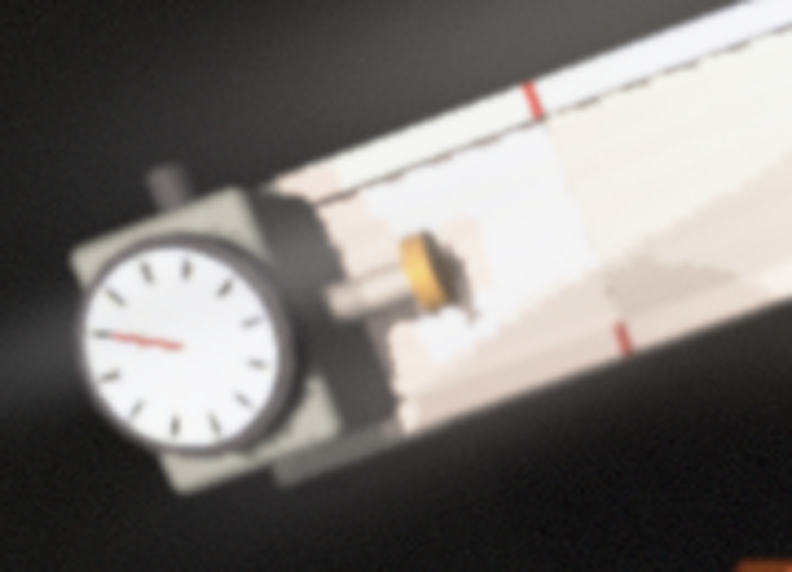

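View pics/w3b.png

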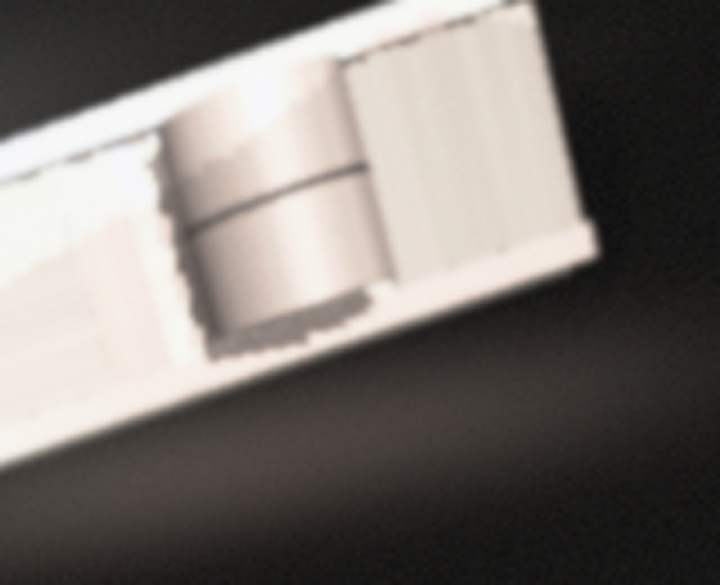

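View pics/w3p.png

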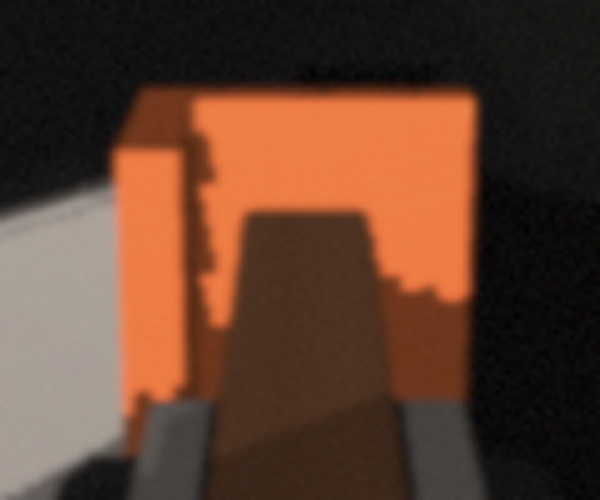

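Run:
```python
from h import *
f=load('w3')
A=lambda u,v,z: atz(f,80+u/4.4,50+v/4.4,z)
B=lambda u,v,z: atz(f,300+u/4.5,v/4.5,z)
pn=A(628,355,.026);pf=A(526,85,.026);en=B(601,254,.026);ef=B(396,2,.026);ei=B(536,3,.026)
print(pn,pf,en,ef)
x=pf-pn;print('w',np.linalg.norm(x),np.degrees(np.arctan2(x[1],x[0])))
y=pn-en;print('L',np.linalg.norm(y),np.degrees(np.arctan2(y[1],y[0])))
y2=pf-ef;print(np.degrees(np.arctan2(y2[1],y2[0])))
y/=np.linalg.norm(y);xa=np.array([y[1],-y[0],0])
O=(pn+pf)/2-y*.06;print('O',O,'yaw y',np.degrees(np.arctan2(y[1],y[0])))
tr=lambda p:np.round(((p-O)@xa*1000,(p-O)@y*1000),1)
print('ends',tr(en),tr(ei),tr(pn),tr(pf))
# roller line at top z=.064
for p in [(187,232),(368,168),(165,130),(340,60),(215,335),(395,275)]: print(p,tr(B(*p,.064)),tr(B(*p,.042)))
q=[atd(f,300+u/4.5,v/4.5) for u,v in [(280,200),(260,120),(290,270),(230,130)]]
print(np.array(q).round(4),[tr(v) for v in q])
print('anvil',tr(A(425,270,.042)),tr(A(443,302,.037)),tr(A(423,234,.052)))
P=lambda u,v: atd(f,220+u/5,160+v/5)
s=T_tool(dict(tool_pos=f['W'][:3,3],tool_rot=[0,0,0]))
print('foot',P(300,130),P(430,200),'blade',P(150,200))
```

```text
[0.60564955 0.04336033 0.026     ] [0.67693126 0.0532517  0.026     ] [ 0.64110247 -0.20657338  0.026     ] [ 0.70717855 -0.16313412  0.026     ]
w 0.07196472551812186 7.900170124159666
L 0.25243567385577126 98.07350578823105
97.95747773344853
O [ 0.64971701 -0.01109931  0.026     ] yaw y 98.07350578823105
ends [ -36.  -192.3] [  24.7 -190.7] [-36.   60.1] [36.  59.9]
(187, 232) [ -1.1 -88.4] [  0.5 -92.7]
(368, 168) [  -1.2 -130.5] [   0.5 -137.3]
(165, 130) [ 20.8 -89.9] [ 23.7 -94.4]
(340, 60) [  22.2 -130.5] [  25.2 -137.3]
(215, 335) [-24.3 -88. ] [-23.9 -92.4]
(395, 275) [ -24.9 -130.3] [ -24.6 -137.1]
[[ 0.6638 -0.1202  0.0642]
 [ 0.6811 -0.1183  0.0635]
 [ 0.6488 -0.1205  0.0636]
 [ 0.6805 -0.1118  0.0621]] [array([  -1.4, -110. ]), array([  16.1, -110.5]), array([ -16.3, -108.1]), array([  16.4, -104. ])]
anvil [ 1. 98.] [-7.6 98.2] [ 8.3 92.2]
foot [ 0.58046622 -0.02041981  0.25669301] [ 0.56951128 -0.03284455  0.25463803] blade [ 0.58149234 -0.00604507  0.27873275]
```

Run:
```python
from h import *
f=load('w3');mount=np.array(imaging.get_calibration('wrist')['mount'])
Tt=f['W']@np.linalg.inv(mount)
P=lambda u,v,z: ((np.linalg.inv(Tt)@np.append(atz(f,220+u/5,160+v/5,z),1))[:3]*1000).round(1)
zt=Tt[2,3]-.0654
print('blade front top',P(113,148,zt+.03),P(125,420,zt+.03))
print('foot rear',P(477,93,zt+.006),P(470,395,zt+.006), 'foot front?',P(192,98,zt+.006))
th=np.radians(98.0);yd=np.array([np.cos(th),np.sin(th),0]);xd=np.array([yd[1],-yd[0],0]);O=np.array([.6497,-.0111,0])
for yh in (-157,):
    t=O+yd*yh/1000;t[2]=.0694+.025;print(yh,t)
s=st();a=np.radians(19);
Rz=R.from_euler('z',19,degrees=True).as_matrix();T=T_tool(s)
print(Rz@T[:3,:3]);print((Rz@T[:3,:3]).T@(t-T[:3,3])*100, 'unspun',T[:3,:3].T@(t-T[:3,3])*100)
```

```text
blade front top [ 35.4  26.  -18.8] [ 35.4  -1.8 -18.4]
foot rear [59.4 26.3 18.2] [59.4 -8.7 18.3] foot front? [ 59.4  25.8 -12.7]
-157 [ 0.67155018 -0.16657209  0.0944    ]
[[-6.18596093e-04  9.90251730e-01  1.39287937e-01]
 [-1.89237312e-04  1.39287845e-01 -9.90251918e-01]
 [-9.99999791e-01 -6.38924442e-04  1.01229659e-04]]
[21.94690994  9.17042196 16.4151322 ] unspun [21.94342133 14.0165349  12.53965988]
```

servo_tool(
  steps=[
    {"dp": [0,0,0],"spin": -6.3,"gripper": 255},
    {"dp": [0,0,0],"spin": -6.3,"gripper": 255},
    {"dp": [0,0,0],"spin": -6.4,"gripper": 255},
    {"dp": [2,1.8,3.2],"spin": 0,"gripper": 255},
    {"dp": [2,1.8,3.3],"spin": 0,"gripper": 255},
    {"dp": [2,1.8,3.3],"spin": 0,"gripper": 255},
    {"dp": [2,1.8,3.3],"spin": 0,"gripper": 255},
    {"dp": [2,1.9,3.3],"spin": 0,"gripper": 255},
    {"dp": [2,0,0],"spin": 0,"gripper": 255},
    {"dp": [0,0,0],"spin": 0,"gripper": 255},
    {"dp": [0,0,0],"spin": 0,"gripper": 255},
    {"dp": [0,0,0],"spin": 0,"gripper": 255},
  ],
)

```text
time_s: 7.2
tool_pos: [0.6721, -0.166, 0.196]
tool_rot: [1.105, 1.27, -1.103]
contact_force: [0.0, -0.0, -1.1]
width: 0.0128
```

```bash
cat >> h.py <<'E'
th=np.radians(98.0);yd=np.array([np.cos(th),np.sin(th),0]);xd=np.array([yd[1],-yd[0],0]);O=np.array([.6497,-.0111,0])
def rep():
    s=st();T=T_tool(s);p=s['tool_pos'];F=np.array(s['contact_force'])
    print('t',round(s['time_s'],2),'track xy TCP',((p-O)@xd*1000).round(1),((p-O)@yd*1000).round(1),'z',round(p[2]*1000,1),'face y',((p-O)@yd*1000+18).round(1),'yaw -z',np.degrees(np.arctan2(-T[1,2],-T[0,2])).round(2),'F xyz',(F@xd).round(2),(F@yd).round(2),F[2].round(2),'w',s['width'].round(4))
E
python3 - <<'E'
from h import *
rep();grab('wrist','w4');s=st();print(delta(O-yd*.157-xd*.001+[0,0,.0944]))
E
```

```text
Traceback (most recent call last):
  File "h.py", line 30, in rep
    print('t',round(s['time_s'],2),'track xy TCP',((p-O)@xd*1000).round(1),((p-O)@yd*1000).round(1),'z',round(p[2]*1000,1),'face y',((p-O)@yd*1000+18).round(1),'yaw -z',np.degrees(np.arctan2(-T[1,2],-T[0,2])).round(2),'F xyz',(F@xd).round(2),(F@yd).round(2),F[2].round(2),'w',s['width'].round(4))
                                                                                                                                                                                                                                                                                    ^^^^^^^^^^^^^^^^
AttributeError: 'float' object has no attribute 'round'
```

```bash
sed -i "s/s\['width'\].round(4)/round(s['width'],4)/" h.py
python3 - <<'E'
from h import *
rep();grab('wrist','w4');s=st();print(delta(O-yd*.157-xd*.001+[0,0,.0944]))
E
```

```text
t 7.2 track xy TCP 0.6 -156.5 z 196.0 face y -138.5 yaw -z 98.08 F xyz 0.01 -0.04 -1.11 w 0.0128
[10.18027357 -0.1943437   0.03787944]
```

View pics/w4.png

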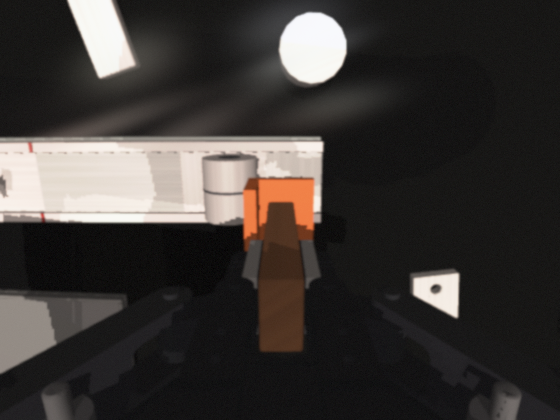

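Run:
```python
from h import *
crop('w4',0,120,340,260,2.35,'w4c')
```

```text
(no output)
```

View pics/w4c.png

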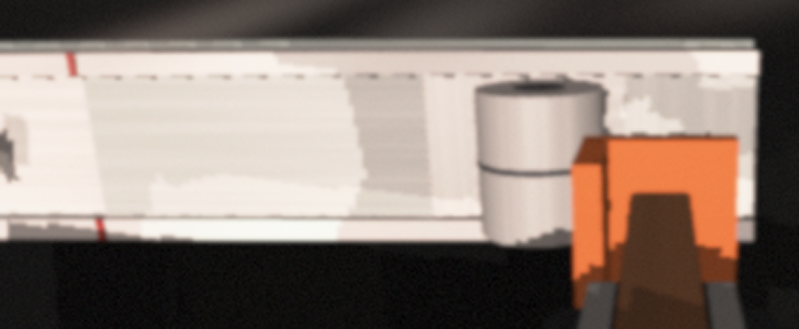

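Run:
```python
from h import *
f=load('w4')
tr=lambda p:np.round(((p-O)@xd*1000,(p-O)@yd*1000,p[2]*1000),1)
A=lambda u,v,z: tr(atz(f,u/2.35,120+v/2.35,z))
for p in [(102,240),(69,52),(340,241),(340,51),(700,51),(760,52)]: print(p,A(*p,.026))
print('roller line top',A(525,172,.064),A(480,165,.042), A(495,240,.06),A(475,90,.042))
for p in [(520,130),(520,200)]: print(tr(atd(f,p[0]/2.35,120+p[1]/2.35)))
```

```text
(102, 240) [-36.   60.7  26. ]
(69, 52) [36.4 60.6 26. ]
(340, 241) [-36.  -33.2  26. ]
(340, 51) [ 36.2 -40.3  26. ]
(700, 51) [  36.1 -169.9   26. ]
(760, 52) [  35.8 -191.4   26. ]
roller line top [   0.9 -111.8   64. ] [ -2.1 -92.3  42. ] [ -23.8 -100.    60. ] [ 24.4 -92.   42. ]
[  14.8 -110.8   64.1]
[  -8.2 -110.    65.1]
```

servo_tool(
  steps=[
    {"dp": [3,-0.2,0.5],"spin": 0,"gripper": 255},
    {"dp": [3,0,0],"spin": 0,"gripper": 255},
    {"dp": [2.1,0,0],"spin": 0,"gripper": 255},
    {"dp": [1,0,0],"spin": 0,"gripper": 255},
    {"dp": [1,0,0],"spin": 0,"gripper": 255},
    {"dp": [0,0,0],"spin": 0,"gripper": 255},
    {"dp": [0,0,0],"spin": 0,"gripper": 255},
    {"dp": [0,0,0],"spin": 0,"gripper": 255},
  ],
)

```text
time_s: 8.05
tool_pos: [0.6711, -0.1723, 0.0944]
tool_rot: [1.107, 1.27, -1.105]
contact_force: [0.6, -0.5, -0.9]
width: 0.0128
```

Run:
```python
from h import *
rep();grab('side','d5');f=load('d5');crop('d5',260,150,400,300,4,'d5c');print(proj(f,[O+yd*-.105+[0,0,.042]]))
```

```text
t 8.05 track xy TCP -1.3 -162.6 z 94.4 face y -144.6 yaw -z 97.99 F xyz 0.57 -0.55 -0.89 w 0.0128
[[333.61383281 253.11583584]]
```

View pics/d5c.png

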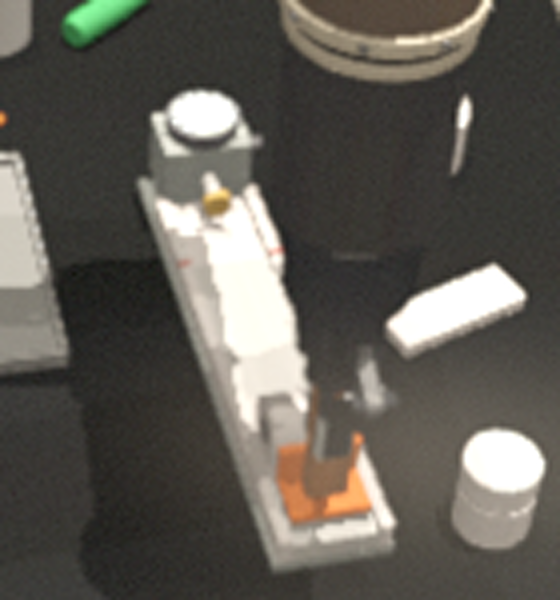

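servo_tool(
  steps=[
    {"dp": [0,0,-0.3],"spin": 0,"gripper": 255},
    {"dp": [0,0,-0.3],"spin": 0,"gripper": 255},
    {"dp": [0,0,-0.3],"spin": 0,"gripper": 255},
    {"dp": [0,0,-0.3],"spin": 0,"gripper": 255},
    {"dp": [0,0,-0.3],"spin": 0,"gripper": 255},
    {"dp": [0,0,-0.3],"spin": 0,"gripper": 255},
    {"dp": [0,0,-0.3],"spin": 0,"gripper": 255},
    {"dp": [0,0,-0.3],"spin": 0,"gripper": 255},
  ],
)

```text
time_s: 8.9
tool_pos: [0.6669, -0.1482, 0.093]
tool_rot: [1.106, 1.272, -1.106]
contact_force: [0.0, 0.6, -1.2]
width: 0.0131
```

Run:
```python
from h import *
rep()
```

```text
t 8.9 track xy TCP -2.0 -138.2 z 93.0 face y -120.2 yaw -z 97.97 F xyz 0.11 0.63 -1.16 w 0.0131
```

servo_tool(
  steps=[
    {"dp": [0,0,-0.3],"spin": 0,"gripper": 255},
    {"dp": [0,0,-0.3],"spin": 0,"gripper": 255},
    {"dp": [0,0,-0.3],"spin": 0,"gripper": 255},
    {"dp": [0,0,-0.3],"spin": 0,"gripper": 255},
    {"dp": [0,0,-0.3],"spin": 0,"gripper": 255},
    {"dp": [0,0,-0.3],"spin": 0,"gripper": 255},
    {"dp": [0,0,-0.3],"spin": 0,"gripper": 255},
    {"dp": [0,0,-0.3],"spin": 0,"gripper": 255},
    {"dp": [0,0,-0.3],"spin": 0,"gripper": 255},
    {"dp": [0,0,-0.3],"spin": 0,"gripper": 255},
  ],
)

```text
time_s: 9.9
tool_pos: [0.6627, -0.1185, 0.0929]
tool_rot: [1.106, 1.272, -1.106]
contact_force: [-0.4, -0.6, -0.7]
width: 0.0131
```

Run:
```python
from h import *
rep();grab('wrist','w6')
```

```text
t 9.9 track xy TCP -2.1 -108.1 z 92.9 face y -90.1 yaw -z 97.97 F xyz -0.46 -0.52 -0.7 w 0.0131
```

View pics/w6.png

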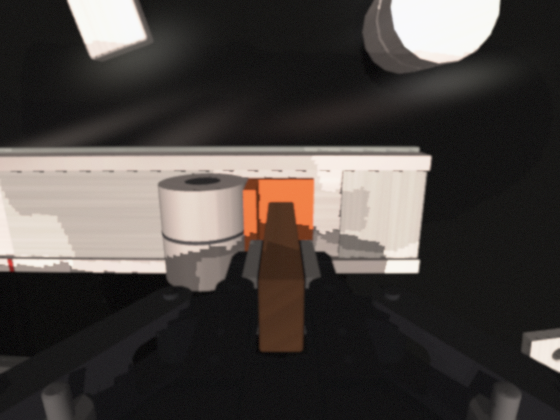

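servo_tool(
  steps=[
    {"dp": [-0.1,0.1,-0.3],"spin": 0,"gripper": 255},
    {"dp": [0,0,-0.4],"spin": 0,"gripper": 255},
    {"dp": [0,0,-0.4],"spin": 0,"gripper": 255},
    {"dp": [0,0,-0.4],"spin": 0,"gripper": 255},
    {"dp": [0,0,-0.4],"spin": 0,"gripper": 255},
    {"dp": [0,0,-0.4],"spin": 0,"gripper": 255},
    {"dp": [0,0,-0.4],"spin": 0,"gripper": 255},
    {"dp": [0,0,-0.4],"spin": 0,"gripper": 255},
    {"dp": [0,0,-0.4],"spin": 0,"gripper": 255},
    {"dp": [0,0,-0.4],"spin": 0,"gripper": 255},
    {"dp": [0,0,-0.4],"spin": 0,"gripper": 255},
    {"dp": [0,0,-0.4],"spin": 0,"gripper": 255},
  ],
)

```text
time_s: 11.15
tool_pos: [0.6572, -0.0718, 0.094]
tool_rot: [1.106, 1.272, -1.106]
contact_force: [-0.9, -0.6, -0.8]
width: 0.0131
```

Run:
```python
from h import *
rep()
```

```text
t 11.15 track xy TCP -1.0 -61.1 z 94.0 face y -43.1 yaw -z 97.97 F xyz -0.95 -0.51 -0.79 w 0.0131
```

servo_tool(
  steps=[
    {"dp": [0,0,-0.3],"spin": 0,"gripper": 255},
    {"dp": [0,0,-0.3],"spin": 0,"gripper": 255},
    {"dp": [0,0,-0.3],"spin": 0,"gripper": 255},
    {"dp": [0,0,-0.3],"spin": 0,"gripper": 255},
    {"dp": [0,0,-0.3],"spin": 0,"gripper": 255},
    {"dp": [0,0,-0.3],"spin": 0,"gripper": 255},
    {"dp": [0,0,-0.3],"spin": 0,"gripper": 255},
    {"dp": [0,0,-0.3],"spin": 0,"gripper": 255},
    {"dp": [0,0,-0.2],"spin": 0,"gripper": 255},
    {"dp": [0,0,-0.2],"spin": 0,"gripper": 255},
    {"dp": [0,0,-0.2],"spin": 0,"gripper": 255},
    {"dp": [0,0,-0.2],"spin": 0,"gripper": 255},
  ],
)

```text
time_s: 12.35
tool_pos: [0.6528, -0.0403, 0.094]
tool_rot: [1.106, 1.272, -1.106]
contact_force: [-0.7, -0.3, -1.8]
width: 0.0132
```

Run:
```python
from h import *
rep();grab('wrist','w7')
```

```text
t 12.35 track xy TCP -1.0 -29.3 z 94.0 face y -11.3 yaw -z 97.97 F xyz -0.74 -0.16 -1.81 w 0.0132
```

View pics/w7.png

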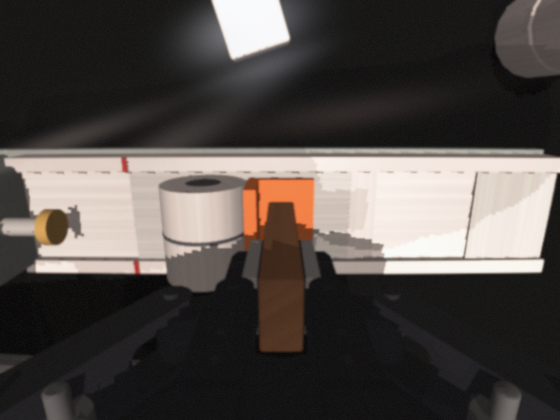

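servo_tool(
  steps=[
    {"dp": [0,0,-0.3],"spin": 0,"gripper": 255},
    {"dp": [0,0,-0.3],"spin": 0,"gripper": 255},
    {"dp": [0,0,-0.3],"spin": 0,"gripper": 255},
    {"dp": [0,0,-0.3],"spin": 0,"gripper": 255},
    {"dp": [0,0,-0.3],"spin": 0,"gripper": 255},
    {"dp": [0,0,-0.3],"spin": 0,"gripper": 255},
    {"dp": [0,0,-0.3],"spin": 0,"gripper": 255},
    {"dp": [0,0,-0.3],"spin": 0,"gripper": 255},
    {"dp": [0,0,-0.3],"spin": 0,"gripper": 255},
    {"dp": [0,0,-0.2],"spin": 0,"gripper": 255},
    {"dp": [0,0,-0.2],"spin": 0,"gripper": 255},
    {"dp": [0,0,-0.2],"spin": 0,"gripper": 255},
  ],
)

```text
time_s: 13.6
tool_pos: [0.6483, -0.0076, 0.094]
tool_rot: [1.106, 1.272, -1.106]
contact_force: [-0.4, 0.1, -1.0]
width: 0.0134
```

Run:
```python
from h import *
rep();grab('wrist','w8');f=load('w7')
tr=lambda p:np.round(((p-O)@xd*1000,(p-O)@yd*1000,p[2]*1000),1)
print(tr(atz(f,68,225,.042)),tr(atz(f,60,210,.052)),tr(atd(f,50,227)))
```

```text
t 13.6 track xy TCP -0.9 3.7 z 94.0 face y 21.7 yaw -z 97.97 F xyz -0.38 0.11 -1.0 w 0.0134
[ 1.4 88.3 42. ] [13.1 84.6 52. ] [ 3.1 92.9 50.1]
```

View pics/w8.png

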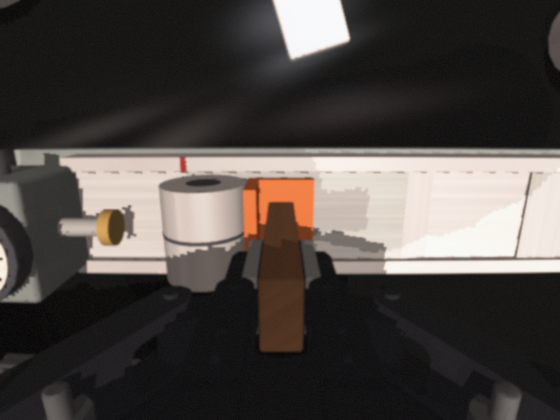

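servo_tool(
  steps=[
    {"dp": [0,0,-0.2],"spin": 0,"gripper": 255},
    {"dp": [0,0,-0.2],"spin": 0,"gripper": 255},
    {"dp": [0,0,-0.2],"spin": 0,"gripper": 255},
    {"dp": [0,0,-0.2],"spin": 0,"gripper": 255},
    {"dp": [0,0,-0.2],"spin": 0,"gripper": 255},
    {"dp": [0,0,-0.15],"spin": 0,"gripper": 255},
    {"dp": [0,0,-0.15],"spin": 0,"gripper": 255},
    {"dp": [0,0,-0.1],"spin": 0,"gripper": 255},
    {"dp": [0,0,-0.1],"spin": 0,"gripper": 255},
    {"dp": [0,0,-0.1],"spin": 0,"gripper": 255},
    {"dp": [0,0,-0.1],"spin": 0,"gripper": 255},
    {"dp": [0,0,-0.1],"spin": 0,"gripper": 255},
  ],
)

```text
time_s: 14.85
tool_pos: [0.6457, 0.0102, 0.094]
tool_rot: [1.106, 1.272, -1.106]
contact_force: [0.3, 0.7, -2.2]
width: 0.013
```

Run:
```python
from h import *
rep();grab('wrist','w9')
```

```text
t 14.85 track xy TCP -1.0 21.6 z 94.0 face y 39.6 yaw -z 97.97 F xyz 0.41 0.64 -2.16 w 0.013
```

View pics/w9.png

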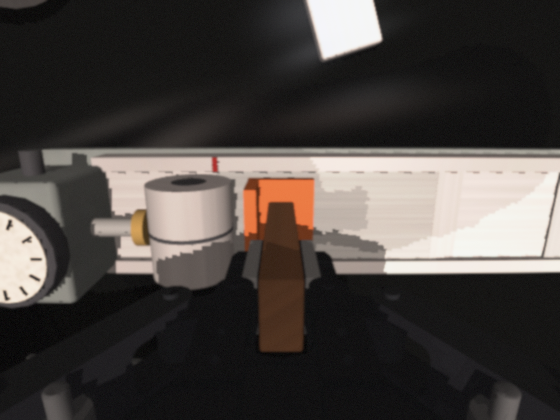

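servo_tool(
  steps=[
    {"dp": [0,0,-0.1],"spin": 0,"gripper": 255},
    {"dp": [0,0,-0.1],"spin": 0,"gripper": 255},
    {"dp": [0,0,-0.1],"spin": 0,"gripper": 255},
    {"dp": [0,0,-0.1],"spin": 0,"gripper": 255},
    {"dp": [0,0,-0.1],"spin": 0,"gripper": 255},
    {"dp": [0,0,-0.1],"spin": 0,"gripper": 255},
    {"dp": [0,0,0],"spin": 0,"gripper": 255},
  ],
)

```text
time_s: 15.6
tool_pos: [0.6449, 0.0162, 0.094]
tool_rot: [1.106, 1.272, -1.106]
contact_force: [-0.0, -0.7, -1.9]
width: 0.0128
```

```bash
cat >> h.py <<'E'
def avg(n,cam='scene',tag=None):
    L=[]
    for i in range(n):
        im=imaging.grab_frame(cam);s=st();L.append(np.r_[np.array(s['contact_force'])@xd,np.array(s['contact_force'])@yd,s['contact_force'][2],(s['tool_pos']-O)@yd*1000+18])
    L=np.array(L);print('mean',L.mean(0).round(2),'sd',L.std(0).round(2));return L
E
python3 - <<'E'
from h import *
rep();avg(4);grab('wrist','w10')
E
```

```text
t 15.6 track xy TCP -1.0 27.7 z 94.0 face y 45.7 yaw -z 97.98 F xyz -0.11 -0.68 -1.9 w 0.0128
mean [-0.17 -0.06 -1.23 45.57] sd [0.27 0.49 0.31 0.03]
```

View pics/w10.png

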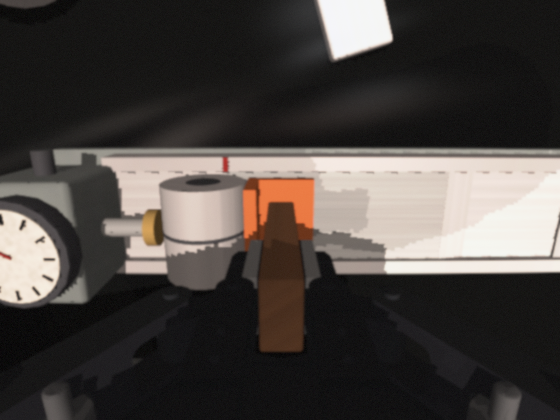

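servo_tool(
  steps=[
    {"dp": [0,0,-0.05],"spin": 0,"gripper": 255},
    {"dp": [0,0,-0.05],"spin": 0,"gripper": 255},
    {"dp": [0,0,0],"spin": 0,"gripper": 255},
  ],
)

```text
time_s: 16.15
tool_pos: [0.6448, 0.0171, 0.094]
tool_rot: [1.106, 1.272, -1.106]
contact_force: [-0.2, -0.4, -0.7]
width: 0.0136
```

Run:
```python
from h import *
avg(3)
```

```text
mean [ 6.000e-02 -2.000e-02 -1.070e+00  4.657e+01] sd [0.18 0.58 0.4  0.  ]
```

servo_tool(
  steps=[
    {"dp": [0,0,-0.05],"spin": 0,"gripper": 255},
    {"dp": [0,0,-0.05],"spin": 0,"gripper": 255},
    {"dp": [0,0,0],"spin": 0,"gripper": 255},
  ],
)

```text
time_s: 16.6
tool_pos: [0.6446, 0.0181, 0.094]
tool_rot: [1.106, 1.272, -1.106]
contact_force: [-0.1, -0.1, -1.7]
width: 0.0132
```

Run:
```python
from h import *
avg(3)
```

```text
mean [-0.35  0.68 -1.03 47.57] sd [0.66 0.7  0.6  0.01]
```

servo_tool(
  steps=[
    {"dp": [0,0,-0.05],"spin": 0,"gripper": 255},
    {"dp": [0,0,-0.05],"spin": 0,"gripper": 255},
    {"dp": [0,0,0],"spin": 0,"gripper": 255},
  ],
)

```text
time_s: 17.05
tool_pos: [0.6445, 0.0191, 0.094]
tool_rot: [1.106, 1.272, -1.106]
contact_force: [-0.4, 0.0, -0.9]
width: 0.0131
```

Run:
```python
from h import *
avg(2);grab('wrist','w11')
```

```text
mean [-0.45  0.19 -0.96 48.59] sd [0.12 0.39 0.61 0.01]
```

View pics/w11.png

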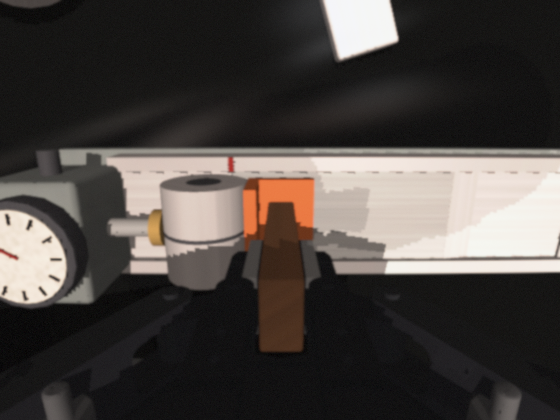

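servo_tool(
  steps=[
    {"dp": [0,0,-0.05],"spin": 0,"gripper": 255},
    {"dp": [0,0,-0.05],"spin": 0,"gripper": 255},
    {"dp": [0,0,0],"spin": 0,"gripper": 255},
  ],
)

```text
time_s: 17.5
tool_pos: [0.6444, 0.0198, 0.0941]
tool_rot: [1.106, 1.272, -1.106]
contact_force: [-0.1, -2.9, -0.5]
width: 0.013
```

Run:
```python
from h import *
avg(2)
```

```text
mean [-0.07 -2.34 -1.07 49.28] sd [0.23 0.35 0.03 0.  ]
```

servo_tool(
  steps=[
    {"dp": [0,0,-0.05],"spin": 0,"gripper": 255},
    {"dp": [0,0,-0.05],"spin": 0,"gripper": 255},
    {"dp": [0,0,0],"spin": 0,"gripper": 255},
  ],
)

```text
time_s: 17.9
tool_pos: [0.6443, 0.0205, 0.0941]
tool_rot: [1.106, 1.271, -1.107]
contact_force: [0.7, -4.2, -1.2]
width: 0.0133
```

Run:
```python
from h import *
avg(2)
```

```text
mean [-0.1  -5.01 -1.05 50.05] sd [0.09 0.03 0.17 0.01]
```

servo_tool(
  steps=[
    {"dp": [0,0,-0.03],"spin": 0,"gripper": 255},
    {"dp": [0,0,0],"spin": 0,"gripper": 255},
  ],
)

```text
time_s: 18.2
tool_pos: [0.6442, 0.0206, 0.0941]
tool_rot: [1.106, 1.271, -1.107]
contact_force: [1.3, -6.3, -0.1]
width: 0.0131
```

Run:
```python
from h import *
rep();avg(10)
```

```text
t 18.2 track xy TCP -1.0 32.2 z 94.1 face y 50.2 yaw -z 97.97 F xyz 0.4 -6.43 -0.14 w 0.0131
mean [ 0.24 -5.64 -0.86 50.21] sd [0.43 0.27 0.49 0.01]
```

servo_tool(
  steps=[
    {"dp": [0,0,-0.015],"spin": 0,"gripper": 255},
    {"dp": [0,0,0],"spin": 0,"gripper": 255},
    {"dp": [0,0,0],"spin": 0,"gripper": 255},
  ],
)

```text
time_s: 19.0
tool_pos: [0.6442, 0.0207, 0.0941]
tool_rot: [1.105, 1.271, -1.107]
contact_force: [1.6, -6.6, -0.5]
width: 0.0129
```

Run:
```python
from h import *
avg(12,'wrist');grab('scene','s12')
grab('wrist','w12');rep()
crop('s12',270,210,350,290,7,'s12c')
crop('s0',270,210,350,290,7,'s0d')
```

```text
mean [ 0.42 -6.1  -0.91 50.27] sd [0.6  0.53 0.46 0.01]
t 19.7 track xy TCP -1.0 32.2 z 94.1 face y 50.2 yaw -z 97.97 F xyz -0.61 -6.41 -0.9 w 0.0127
```

View pics/w12.png

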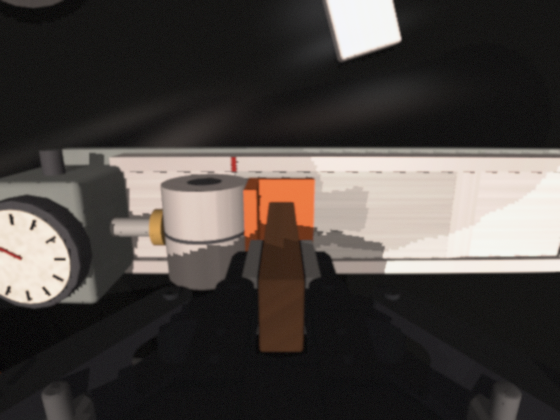

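servo_tool(
  steps=[
    {"dp": [0,0,0],"spin": 0,"gripper": 255},
    {"dp": [0,0,0],"spin": 0,"gripper": 255},
    {"dp": [0,0,0],"spin": 0,"gripper": 255},
    {"dp": [0,0,0],"spin": 0,"gripper": 255},
    {"dp": [0,0,0],"spin": 0,"gripper": 255},
    {"dp": [0,0,0],"spin": 0,"gripper": 255},
    {"dp": [0,0,0],"spin": 0,"gripper": 255},
    {"dp": [0,0,0],"spin": 0,"gripper": 255},
    {"dp": [0,0,0],"spin": 0,"gripper": 255},
    {"dp": [0,0,0],"spin": 0,"gripper": 255},
    {"dp": [0,0,0],"spin": 0,"gripper": 255},
  ],
)

```text
time_s: 20.8
tool_pos: [0.6442, 0.0207, 0.0941]
tool_rot: [1.105, 1.271, -1.107]
contact_force: [0.7, -6.0, -1.3]
width: 0.0132
```

servo_tool(
  steps=[
    {"dp": [0,0,0.05],"spin": 0,"gripper": 255},
    {"dp": [0,0,0.05],"spin": 0,"gripper": 255},
    {"dp": [0,0,0.1],"spin": 0,"gripper": 255},
    {"dp": [0,0,0.2],"spin": 0,"gripper": 255},
    {"dp": [0,0,0.3],"spin": 0,"gripper": 255},
    {"dp": [0,0,0.6],"spin": 0,"gripper": 255},
    {"dp": [0,0,1],"spin": 0,"gripper": 255},
    {"dp": [0,0,1],"spin": 0,"gripper": 255},
    {"dp": [0,0,0],"spin": 0,"gripper": 255},
    {"dp": [0,0,0],"spin": 0,"gripper": 255},
  ],
)

```text
time_s: 21.8
tool_pos: [0.6488, -0.0119, 0.0939]
tool_rot: [1.107, 1.271, -1.107]
contact_force: [-0.1, -0.4, -0.6]
width: 0.013
```

Run:
```python
from h import *
rep();avg(1);grab('wrist','w13');s=st()
# target over tray: restore grasp pose
p0=np.array([.45545,.12450,.0694]);d=p0-s['tool_pos'];print('world d',d)
print('tool now',delta(p0))
T=T_tool(s);Rz=R.from_euler('z',-19,degrees=True).as_matrix();print('after spin',(Rz@T[:3,:3]).T@d*100)
```

```text
t 21.8 track xy TCP -1.0 -0.6 z 93.9 face y 17.4 yaw -z 97.91 F xyz -0.12 -0.4 -0.63 w 0.013
mean [-0.35  0.1  -1.32 17.66] sd [0. 0. 0. 0.]
world d [-0.1933019   0.13582153 -0.02458752]
tool now [  2.45920065 -17.26374515 -16.12736875]
after spin [  2.459125   -21.57376243  -9.62819122]
```

View pics/w13.png

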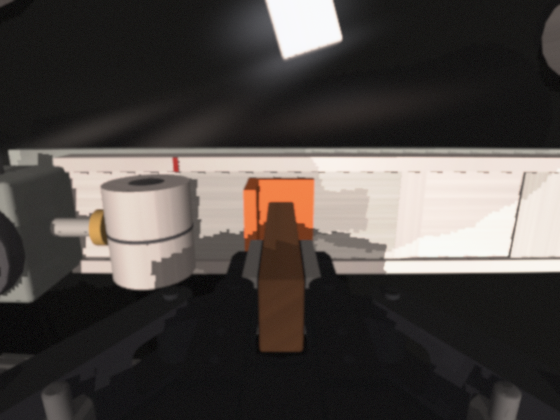

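servo_tool(
  steps=[
    {"dp": [-2,0,0],"spin": 0,"gripper": 255},
    {"dp": [-4,0,0],"spin": 0,"gripper": 255},
    {"dp": [-4,0,0],"spin": 6.3,"gripper": 255},
    {"dp": [0,0,0],"spin": 6.3,"gripper": 255},
    {"dp": [0,0,0],"spin": 6.4,"gripper": 255},
    {"dp": [0,-3.6,-1.6],"spin": 0,"gripper": 255},
    {"dp": [0,-3.6,-1.6],"spin": 0,"gripper": 255},
    {"dp": [0,-3.6,-1.6],"spin": 0,"gripper": 255},
    {"dp": [0,-3.6,-1.6],"spin": 0,"gripper": 255},
    {"dp": [0,-3.6,-1.6],"spin": 0,"gripper": 255},
    {"dp": [0,-3.6,-1.6],"spin": 0,"gripper": 255},
    {"dp": [0,0,0],"spin": 0,"gripper": 255},
  ],
)

```text
time_s: 23.1
tool_pos: [0.4521, 0.126, 0.1945]
tool_rot: [1.348, 1.115, -1.346]
contact_force: [-0.0, 0.2, -0.8]
width: 0.0129
```

servo_tool(
  steps=[
    {"dp": [3,0,0],"spin": 0,"gripper": 255},
    {"dp": [0,0,0],"spin": 0,"gripper": 255},
    {"dp": [0,0,0],"spin": 0,"gripper": 255},
    {"dp": [0,0,0],"spin": 0,"gripper": 255},
  ],
)

```text
time_s: 23.5
tool_pos: [0.4559, 0.1244, 0.1649]
tool_rot: [1.35, 1.111, -1.349]
contact_force: [0.1, -0.2, -1.8]
width: 0.013
```

Run:
```python
from h import *
s=st();print(s['time_s'],s['tool_pos'],s['contact_force'],delta([.45545,.1245,.0694]),T_tool(s).round(3));grab('wrist','w14');grab('side','d14')
```

```text
23.5 [0.45587259 0.12437523 0.16487731] [ 0.05879882 -0.23951837 -1.81497371] [ 9.54769585e+00 -5.10565342e-02 -1.56559691e-03] [[ 0.001  0.981 -0.192  0.456]
 [ 0.    -0.192 -0.981  0.124]
 [-1.     0.001 -0.     0.165]
 [ 0.     0.     0.     1.   ]]
```

View pics/w14.png

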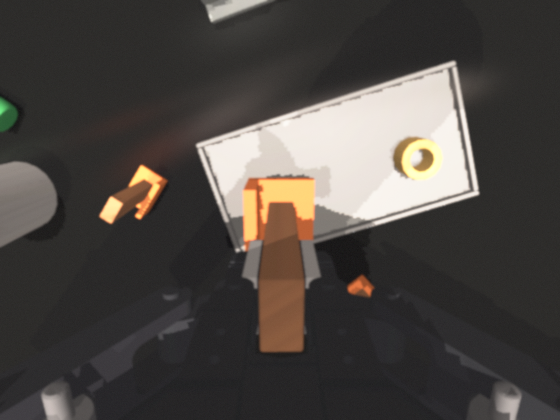

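View pics/d14.png

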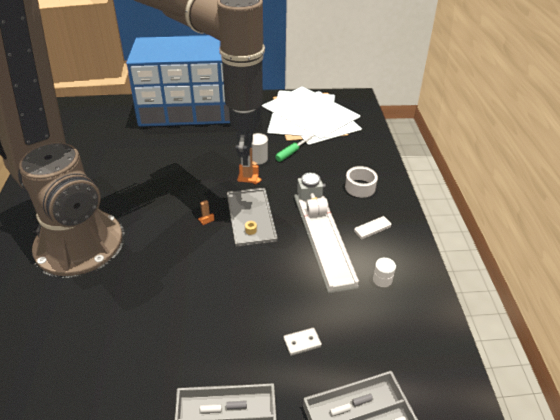

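servo_tool(
  steps=[
    {"dp": [3,0,0],"spin": 0,"gripper": 255},
    {"dp": [3,0,0],"spin": 0,"gripper": 255},
    {"dp": [1.5,0,0],"spin": 0,"gripper": 255},
    {"dp": [1,0,0],"spin": 0,"gripper": 255},
    {"dp": [0.4,0,0],"spin": 0,"gripper": 255},
    {"dp": [0.3,0,0],"spin": 0,"gripper": 255},
    {"dp": [0.2,0,0],"spin": 0,"gripper": 255},
    {"dp": [0,0,0],"spin": 0,"gripper": 255},
    {"dp": [0,0,0],"spin": 0,"gripper": 255},
  ],
)

```text
time_s: 24.5
tool_pos: [0.4554, 0.1245, 0.0705]
tool_rot: [1.35, 1.112, -1.349]
contact_force: [-0.3, -1.4, -0.9]
width: 0.0132
```

Run:
```python
from h import *
s=st();print(s['time_s'],s['tool_pos']);avg(3)
```

```text
24.5 [0.45539037 0.12453865 0.07051585]
mean [  0.43   0.2   -1.2  179.31] sd [0.55 0.51 0.48 0.02]
```

Still carrying its weight, about 1 mm above the floor; lower in small steps.

servo_tool(
  steps=[
    {"dp": [0.05,0,0],"spin": 0,"gripper": 255},
    {"dp": [0.04,0,0],"spin": 0,"gripper": 255},
    {"dp": [0.03,0,0],"spin": 0,"gripper": 255},
    {"dp": [0,0,0],"spin": 0,"gripper": 255},
  ],
)

```text
time_s: 25.05
tool_pos: [0.4552, 0.1244, 0.0694]
tool_rot: [1.35, 1.112, -1.349]
contact_force: [-3.6, 0.9, 7.2]
width: 0.0135
```

Run:
```python
from h import *
s=st();print(s['time_s'],s['tool_pos']);avg(3)
```

```text
25.05 [0.45523666 0.12444767 0.06935816]
mean [ -2.8    0.89   7.28 179.27] sd [0.2  0.22 0.47 0.01]
```

servo_tool(
  steps=[
    {"dp": [-0.04,0,0],"spin": 0,"gripper": 255},
    {"dp": [0,0,0],"spin": 0,"gripper": 255},
    {"dp": [0,0,0],"spin": 0,"gripper": 225},
    {"dp": [0,0,0],"spin": 0,"gripper": 200},
    {"dp": [0,0,0],"spin": 0,"gripper": 170},
    {"dp": [0,0,0],"spin": 0,"gripper": 130},
    {"dp": [0,0,0],"spin": 0,"gripper": 80},
    {"dp": [0,0,0],"spin": 0,"gripper": 30},
    {"dp": [0,0,0],"spin": 0,"gripper": 0},
    {"dp": [0,0,0],"spin": 0,"gripper": 0},
    {"dp": [0,0,0],"spin": 0,"gripper": 0},
    {"dp": [0,0,0],"spin": 0,"gripper": 0},
  ],
)

```text
time_s: 26.4
tool_pos: [0.4551, 0.1243, 0.0692]
tool_rot: [1.35, 1.112, -1.35]
contact_force: [-0.4, 0.5, 0.1]
width: 0.0853
```

servo_tool(
  steps=[
    {"dp": [-1,0,0],"spin": 0,"gripper": 0},
    {"dp": [-2,0,0],"spin": 0,"gripper": 0},
    {"dp": [-4,0,0],"spin": 0,"gripper": 0},
    {"dp": [-4,0,0],"spin": 0,"gripper": 0},
    {"dp": [-4,0,0],"spin": 0,"gripper": 0},
    {"dp": [-4,0,0],"spin": 0,"gripper": 0},
    {"dp": [-4,0,0],"spin": 0,"gripper": 0},
    {"dp": [0,0,0],"spin": 0,"gripper": 0},
    {"dp": [0,0,0],"spin": 0,"gripper": 0},
    {"dp": [0,0,0],"spin": 0,"gripper": 0},
  ],
)

```text
time_s: 27.4
tool_pos: [0.4545, 0.124, 0.2986]
tool_rot: [1.349, 1.112, -1.351]
contact_force: [-0.4, -0.0, 0.4]
width: 0.0851
```

Run:
```python
from h import *
s=st();print(s['time_s'],s['tool_pos'],s['contact_force'],s['width']);f=grab('wrist','w15');g=grab('scene','s15');grab('side','d15')
crop('s15',170,160,450,340,2.8,'s15c')
tr=lambda p:np.round(((p-O)@xd*1000,(p-O)@yd*1000,p[2]*1000),1)
print(proj(f,[[.4567,.1254,.1],O+yd*.072+[0,0,.064]]))
```

```text
27.4 [0.454452   0.12398601 0.29863723] [-0.40559646 -0.01556389  0.44027017] 0.08510288425940352
[[279.47492437 173.39562957]
 [311.10743997 -40.02120327]]
```

View pics/w15.png

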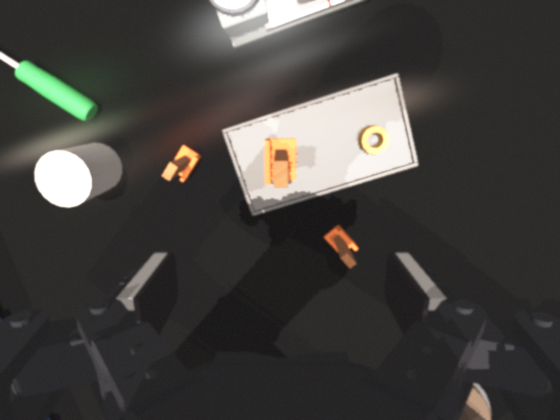

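View pics/s15c.png

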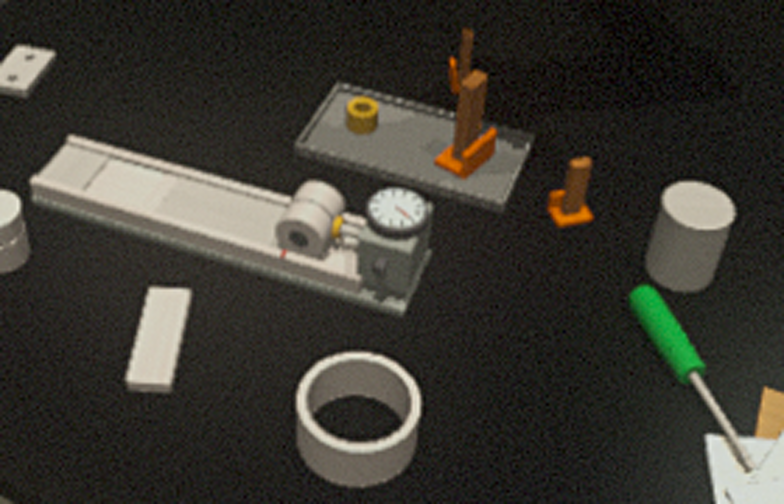

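Run:
```python
from h import *
f=load('s15')
tr=lambda p:np.round(((p-O)@xd*1000,(p-O)@yd*1000,p[2]*1000),1)
uv=[(u,v) for u in range(265,300) for v in range(220,255)]
P=np.array([tr(atd(f,*p)) for p in uv]);m=(abs(P[:,0])<25)&(P[:,2]>58)&(P[:,1]<95);print(P[m][:,1].mean(),np.percentile(P[m][:,2],95))
from bench import hand_in
print(hand_in())
```

```text
69.77551020408163 66.525
the job is handed in; nothing more can be done
None
```

The job is finished and handed in after about 27.5 s of robot time, well under the 66 s limit.

- **Push:** I gripped the large pusher by its handle and rolled the roller at 10–40 mm/s through the parking recess, up the ramp and over the plateau into the bay. The gripper itself never touched the roller.
- **Press:** I found the anvil by feel, first touching with the pusher face at about y = 49 mm. I leaned in to a mean of 6.1 N (readings scattered by about 0.5 N) and held it from 18.8 to 20.8 s, after about half a second at 5.6 N. The highest single reading I took was 6.6 N.
- **Return:** I backed off slowly and stood the pusher upright where it had been in the tray. It met the tray floor at about 8 N before I eased off and opened the gripper.

**Last checks:**
- The pictures show the pusher upright in its old place, within about 1–2 mm, and the roller at rest in the bay against the anvil. Depth puts the roller at roughly y = 70 mm with its top at about 66 mm, where 64 mm is expected; that is within the 2 mm or so of calibration error.
- The bushing, the two smaller pushers, the billet and driver, and everything else in view look unmoved, and the robot is clear of everything.
- The 6 N comes from the wrist force sensor only. I had no anvil reading to compare it with and could not read the dial precisely, so floor friction could put the true anvil force a few tenths of a newton off.

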